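Seat a breaker in the test cradle and bolt it in with the two-stage lever

TASK

Push the circuit breaker that stands in the test cradle's channel along it until it is fully home against the end block; only push it, do not lift it. Then slide the cradle's lever past its first click all the way to its second stop, so that the bolt bars the breaker in. Leave the other stock where it is, and finish clear of everything.

Things in the scene. Friction and masses are not known exactly. Their poses are not given: they have to be found in the camera images.
- station: Test cradle fixed on the bench: aluminium bed 220 (x) x 260 (y) x 12 mm. Origin: centre of the bed's underside, at bench height; z up; yaw up to 0.3 rad either way. 'Cradle' numbers below are mm in this frame. The lever slides in +y along the line x = -1, between two low rails (tops at z = 22).
- channel (a point): Middle of the channel's floor, cradle (0, 60, 12). The channel runs along x, 30 wide inside, between grey walls 8 thick (tops at z = 30) from x = -91 to 85, each with a gap at x = -11 to 9 for the bolt. Its near (-x) end is open.
- stop_face (a point): Point of the grey end block's face that the breaker's far end must touch: cradle (85, 60, 34). The block closes the channel's far (+x) end, 60 wide, top at z = 62.
- breaker_mid (a point): Black single-pole breaker loose in the channel, 0.18 kg, 76 long (x, along the channel) x 26 wide; end faces 44 high, middle 40 mm raised to 59, toggle to 69. Point: its middle, 22 mm above its underside (which is on the bed). Starts 35 to 60 mm short of home; home = far face on the end block, point at cradle x = 47, near face at x = 9. Slides with 1 to 2 N.
- paddle (a point): Centre of the lever's upright black paddle, 34 (x) x 14 (y) x 40 mm (z), moving with the lever: cradle x = -1, y = -75 + travel in mm, z = 50 (from 30 to 70). Push its broad -y face, towards the channel. The cradle's bed on its -y side is empty.
- bolt_tip (a point): Tip of the lever's steel bolt, 84 mm in +y from the paddle's centre, moving with it; bolt 12 wide (cradle x = -7 to 5), z = 20 to 30. It crosses the channel through the wall gaps, 4 mm behind the near face of a breaker that is home; it jams against a breaker that is not.
- lever (a joint): Lever travel in m, growing towards the channel (cradle +y). Starts at 0 to 0.012; first stage (sprung click) at 0.032, bolt tip still in the near wall; second stop (end of travel, clicks in too) at 0.070, bolt right across. Stays where left. 2 N to slide, 5 to 9 N over the bumps at 0.026, 0.039 and 0.063.
- spare_a: A spare single-pole breaker like the one in the channel (76 x 26 x 69 mm), standing on the cradle's bed behind (+x of) the lever, 50 to 95 mm beyond its line. Leave it alone. Origin: centre of its underside.
- three_pole: A three-pole breaker, 76 x 78 x 69 mm, on the bench on the +y side of the cradle. Leave it alone. Origin: centre of its underside.
- spare_b: A spare single-pole breaker, 76 x 26 x 69 mm, on the bench in front of (-x of) the cradle, on the lever's side. Leave it alone. Origin: centre of its underside.
- driver: A screwdriver, 170 mm long, lying on the bench on the -y side of the cradle. Leave it alone. Origin: centre of its underside.
- carton_a: A cardboard carton, 75 x 75 x 85 mm, on the bench behind the cradle. Leave it alone. Origin: centre of its underside.
- carton_b: A cardboard carton, 60 x 95 x 60 mm, on the bench behind the cradle. Leave it alone. Origin: centre of its underside.
- tape_roll: A roll of paper tape, 90 mm across, 25 mm high, lying on the bench on the +y side of the cradle. Leave it alone. Origin: centre of its underside.
Mind the look-alikes: they are no part of the job. Leave any red look-alike of the part that bears breaker_mid alone.

How it is judged:
By the outcome, as a careful person would: the job done as asked, in the order asked, and still so for the second after the job is handed in, with the robot touching nothing.
It also fails if it takes over 54 s, if anything falls off the work surface, if the arm or the gripper's body presses on something with over 40 N, if the wrist force passes 120 N, or if a joint passes its speed limit or range.

ROBOT

A 7-joint arm with a two-finger parallel gripper is mounted at the origin on the work surface. World frame = base frame: x ahead of the robot, y to its left, z up, the work surface at z = 0. Lengths are in m, angles in rad, forces in N, time in s.
With the tool pointing down it reaches from about 0.425 to 0.875 m from the base axis. Payload 4.7 kg.
Tool frame: the origin (TCP) lies midway between the tips of the shut fingers; the grasp point (between the pads) lies 19 mm behind it; z points along the fingers, y is the direction in which the jaws open and shut (so a half turn about z gives the same grasp; the last joint's range is limited). The gripper opens to 87 mm and grips with 3 to 60 N. Pads are 19 mm wide; open, the fingers measure 117 mm over their backs; the gripper's body (75 mm by 190 mm) begins 51 mm behind the grasp point.
Start: joints at [-1.265, 0.321, -0.07, 1.45, 0.023, 1.371, -0.057], TCP at [0.187, 0.623, 0.223] pointing down, gripper open.
Joint ranges: [-2.86, 2.86], [-0.3, 2.09], [-1.38, 1.24], [0.06, 2.45], [-1.56, 4.7], [0.09, 2.05], [-2.69, 2.69]. Speed limits (rad/s): [2.57, 2.57, 3.14, 3.14, 3.14, 3.14, 3.14].

INTERFACE

Orientations are given as a rotation vector (axis times angle).
In Python, from bench import ctrl, optics gives the robot as it stands. The module is installed in compiled form; this text tells all that it offers.
- The arm moves only by the tool step_arm, never from a script. Its argument "deltas" is a list of rows, each a list of 7 numbers: the turn, a rotation vector about the tool's x, y, z in degrees, then the shift along the tool's x, y, z in mm, then the finger opening in mm, from 0 to 87. A call has exactly 8 rows; each row is the pose to reach, as a shift and turn from the pose commanded when the call began, along the tool's axes at that moment; what a row does not reach only later rows make up. A row lasts 1/8 s, in which the tool goes at most 62.5 mm and 10.7 degrees, less where a joint would pass 70% of its speed; a pose out of reach is approached as far as the arm can. A call with a gripper value outside its range is refused whole. The fingers move at their own pace and stop on an object; "newtons" is the grip in N (left out, the last holds). Time passes only in rows, so rows that repeat a pose let the fingers close, or fill a call up. It gives the time, the measured TCP pose, the force and the opening at its end, in the units of the state.
- ctrl.get_state(): the state, without advancing time (a new reading comes with each control period).
- optics.get_image(name): name is "scene" or "top"; returns the picture (420x560x3 uint8, red, green, blue); there is no depth.
- optics.get_calibration(name): a dict with "K" (3x3 intrinsics, pixels), "R" (3x3) and "t" (3): a world point X has camera coordinates R X + t. Camera axes: x right, y down, z forward; pixel columns grow to the right and rows downward; lengths in m; the calibration is good to about 2 mm. A picture is of the moment at which its call begins. get_calibration takes no time and is no camera call.
- ctrl.close_job(): hands the job in, once; it reports no verdict.
The state is a dict: "time": time; "joint_positions": joint angles; "qd": joint speeds; "joint_torque": joint torques, N m; "position": TCP position; "tool_rot": TCP orientation; "ft_force": force on the tool from outside, world axes, zero at the start; "torque": the same for the moment, N m; "grip_width": opening from 0.0 (shut) to 1.0 (fully open).
Only numpy, scipy, OpenCV 4.12 (cv2) and the standard library are available. Lean on these libraries where they do the work, as an engineer would, in place of code of your own. Each camera call takes 0.05 s, during which the arm holds its last target.

## Working session

There is one attempt and no reset: what is moved stays moved. The work goes in short steps, Python scripts to look and compute and a tool call to move; the robot and the scene stay as the last step left them, time stands still between calls to the robot, and variables do not carry over. Pictures are saved under pics/ and viewed, and the job is handed in when it is done.

Besides the shell and the picture viewer there is one more tool, called after "Request:" in YAML: its name, and indented under it one key for each argument. step_arm: Moves the arm, as the interface text tells. Its arguments: {"type":"object","properties":{"deltas":{"type":"array"},"newtons":{"type":"number"}},"required":["deltas"]}

```bash
mkdir -p pics
python3 - <<'E'
from bench import ctrl, optics
import cv2,numpy as np
s=ctrl.get_state()
for k,v in s.items(): print(k,np.round(v,4))
for n in("scene","top"):
    im=optics.get_image(n); cv2.imwrite(f"pics/{n}0.png",im[:,:,::-1]); c=optics.get_calibration(n); print(n,c)
E
```

```text
time 0.0
joint_positions [-1.2649  0.3218 -0.0701  1.4517  0.0226  1.3708 -0.0569]
qd [-0.0015  0.0026 -0.0005  0.     -0.      0.0011  0.0002]
joint_torque [-4.00000e-04 -4.91286e+01 -4.04200e-01 -3.12533e+01 -6.40000e-02
  4.36000e-02  2.00000e-04]
position [0.1869 0.622  0.2215]
tool_rot [-4.567e-01 -3.108e+00  3.000e-03]
ft_force [ 0.4222 -0.6025 -0.5345]
torque [-0.0184 -0.0384 -0.0134]
grip_width 1.0023
scene {'K': array([[384.78757705,   0.        , 278.23988192],
       [  0.        , 384.78757705, 210.91329191],
       [  0.        ,   0.        ,   1.        ]]), 'R': array([[-0.22083328,  0.9752663 , -0.00939739],
       [ 0.81929988,  0.1802726 , -0.54428806],
       [-0.52913171, -0.1278962 , -0.83884575]]), 't': array([ 0.07231016, -0.43590681,  1.12952088])}
top {'K': array([[401.35781277,   0.        , 278.66216158],
       [  0.        , 401.35781277, 215.00748076],
       [  0.        ,   0.        ,   1.        ]]), 'R': array([[ 0.0063139 , -0.99965298,  0.02557442],
       [-0.99823018, -0.00781312, -0.05895302],
       [ 0.05913238, -0.02515693, -0.99793311]]), 't': array([0.04956712, 0.57359635, 0.85852899])}
```

View pics/scene0.png

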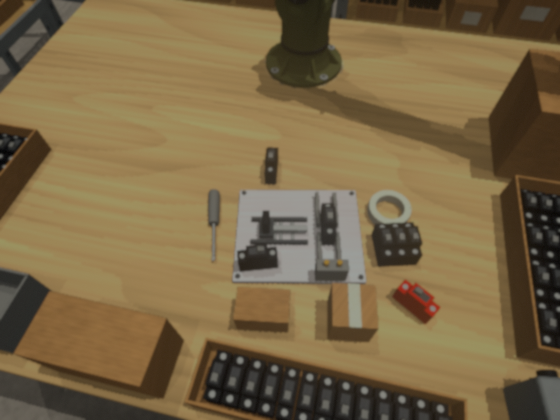

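View pics/top0.png

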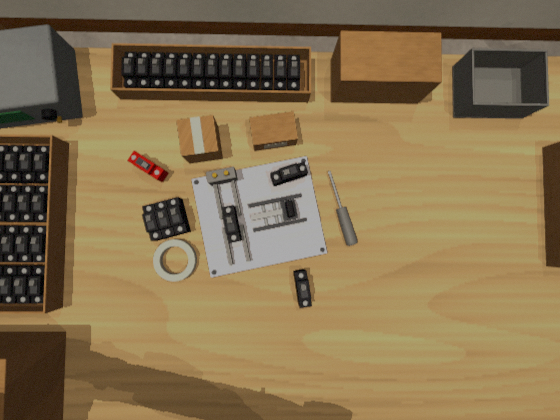

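Run:
```python
import cv2
im=cv2.imread("pics/top0.png"); cv2.imwrite("pics/top0c.png",cv2.resize(im[145:285,180:340],None,fx=5,fy=4.2857*5/4.2857,interpolation=cv2.INTER_CUBIC)[:600*2][:700])
im=cv2.imread("pics/scene0.png"); cv2.imwrite("pics/sc0c.png",cv2.resize(im[180:295,225:375],None,fx=5,fy=5,interpolation=cv2.INTER_CUBIC))
im=cv2.imread("pics/top0.png"); cv2.imwrite("pics/top0c.png",cv2.resize(im[150:285,185:335],None,fx=4.4,fy=4.4,interpolation=cv2.INTER_CUBIC))
```

```text
(no output)
```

View pics/top0c.png

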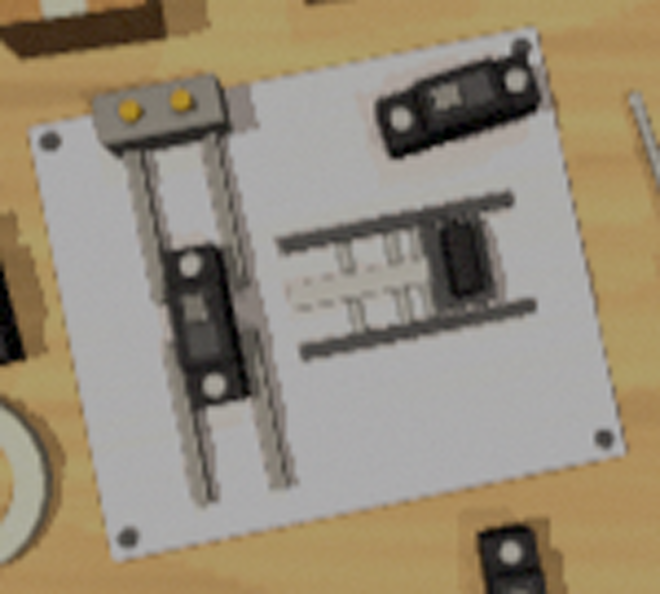

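View pics/sc0c.png

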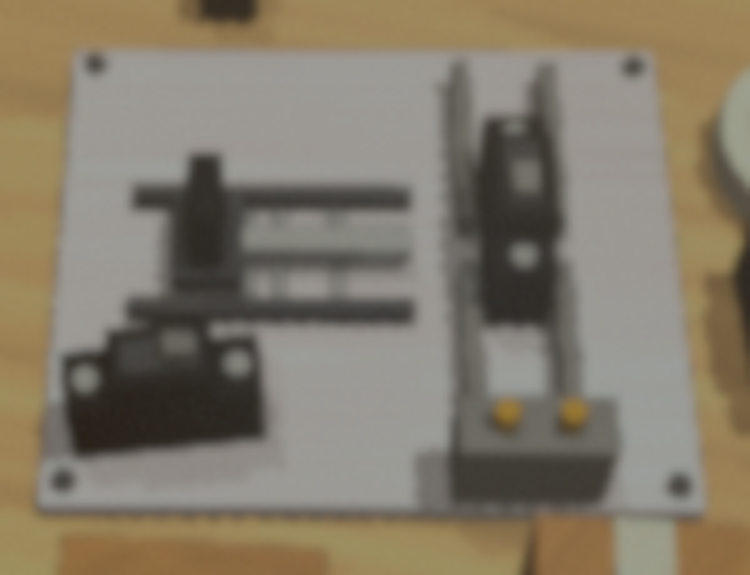

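```bash
cat > h.py <<'E'
import numpy as np
from bench import ctrl, optics
from scipy.optimize import least_squares
def proj(n,X):
    c=optics.get_calibration(n); p=np.atleast_2d(X)@c["R"].T+c["t"]; q=p@c["K"].T; return q[:,:2]/q[:,2:]
def W(pose,P):
    x,y,a=pose; P=np.atleast_2d(P)/1000.; c,s=np.cos(a),np.sin(a)
    return np.c_[x+c*P[:,0]-s*P[:,1], y+s*P[:,0]+c*P[:,1], P[:,2]]
def back(n,uv,z):
    c=optics.get_calibration(n); d=c["R"].T@np.linalg.inv(c["K"])@np.array([*uv,1.]); o=-c["R"].T@c["t"]; return o+d*(z-o[2])/d[2]
def tocradle(pose,X):
    x,y,a=pose; c,s=np.cos(a),np.sin(a); d=np.asarray(X)[:2]-[x,y]; return 1000*np.array([c*d[0]+s*d[1],-s*d[0]+c*d[1]])
E
python3 - <<'E'
from h import *
C=np.array([[110,130,12],[110,-130,12],[-110,-130,12],[-110,130,12]])
t=np.array([[32,127],[537,32],[624,455],[115,560]])/4.4+[184.6,149.6]
s=np.array([[703,512],[38,509],[73,52],[653,52]])/5+[224.6,179.6]
for m in("top","scene","both"):
    f=lambda p:np.r_[(proj("top",W(p,C))-t).ravel() if m!="scene" else [],(proj("scene",W(p,C))-s).ravel() if m!="top" else []]
    r=least_squares(f,[0.57,0,0]); print(m,r.x,np.round(r.fun,1))
p=r.x
T=lambda u,v:(u/4.4+184.6,v/4.4+149.6)
S=lambda u,v:(u/5+224.6,v/5+179.6)
print("breaker screws top z~56", [np.round(tocradle(p,back("top",T(*q),.056)),1) for q in((190,265),(214,386))])
print("breaker far/near edge top", [np.round(tocradle(p,back("top",T(*q),.056)),1) for q in((192,248),(220,402))])
print("paddle top edges z70",[np.round(tocradle(p,back("top",T(*q),.070)),1) for q in((441,223),(474,218),(453,303),(489,294))])
print("spare a screws",[np.round(tocradle(p,back("top",T(*q),.056)),1) for q in((400,118),(517,80))], [np.round(tocradle(p,back("top",T(*q),.056)),1) for q in((390,157),(540,103))])
print("stopblock",[np.round(tocradle(p,back("top",T(*q),.062)),1) for q in((113,145),(228,125))])
print(W(p,[[-45,60,40],[-1,-90,50]]))
E
```

```text
top [0.57119762 0.09613109 0.20376791] [-0.7 -0.2  0.6 -1.1  0.9  0.6 -0.8  0.6]
scene [0.57321027 0.09750349 0.21198877] [ 0.9  0.2 -0.6 -0.  -0.1 -0.4 -0.2 -0.1]
both [0.57213301 0.09685259 0.20785554] [-1.2 -0.4  0.  -1.7  0.8 -0.1 -0.9  0.3  0.5 -0.1 -1.  -0.9 -0.1 -1.1
 -0.2 -0.3]
breaker screws top z~56 [array([21.6, 60.3]), array([-36.6,  60.3])]
breaker far/near edge top [array([29.3, 57.8]), array([-44.5,  59. ])]
paddle top edges z70 [array([ 16.4, -59. ]), array([ 15.7, -74.6]), array([-21.2, -57. ]), array([-20.5, -74.2])]
spare a screws [array([ 70.6, -50.8]), array([  77.5, -109.1])] [array([ 53.3, -42.4]), array([  64.6, -117.7])]
stopblock [array([83.6, 84.2]), array([82.3, 29.6])]
[[0.51571988 0.14627484 0.04      ]
 [0.58972712 0.00858341 0.05      ]]
```

Run:
```python
import cv2
im=cv2.imread("pics/scene0.png"); a=cv2.resize(im[20:210,400:560],None,fx=3,fy=3,interpolation=cv2.INTER_CUBIC)
im=cv2.imread("pics/top0.png"); b=cv2.resize(im[300:420,0:110],None,fx=3,fy=3,interpolation=cv2.INTER_CUBIC)
import numpy as np
o=np.zeros((570,810,3),np.uint8); o[:,:480]=a; o[:360,480:]=b; cv2.imwrite("pics/box.png",o[:,:800])
from h import *
for uv in((490,165),(500,125)): print(back("scene",uv,0), back("scene",uv,.15))
for uv in((65,325),(90,325),(65,420),(5,360)): print(back("top",uv,0), back("top",uv,.15))
```

```text
[2.87826011e-01 5.05949181e-01 1.11022302e-16] [0.43192482 0.43137747 0.15      ]
[1.45169965e-01 5.39995993e-01 1.11022302e-16] [0.31936861 0.45824055 0.15      ]
[0.33303715 0.5125043  0.        ] [0.36482571 0.43881592 0.15      ]
[0.33308541 0.45921747 0.        ] [0.36486583 0.39451707 0.15      ]
[0.13384278 0.5050731  0.        ] [0.19922977 0.43263816 0.15      ]
[0.25918185 0.63633932 0.        ] [0.3034277  0.54176349 0.15      ]
```

View pics/box.png

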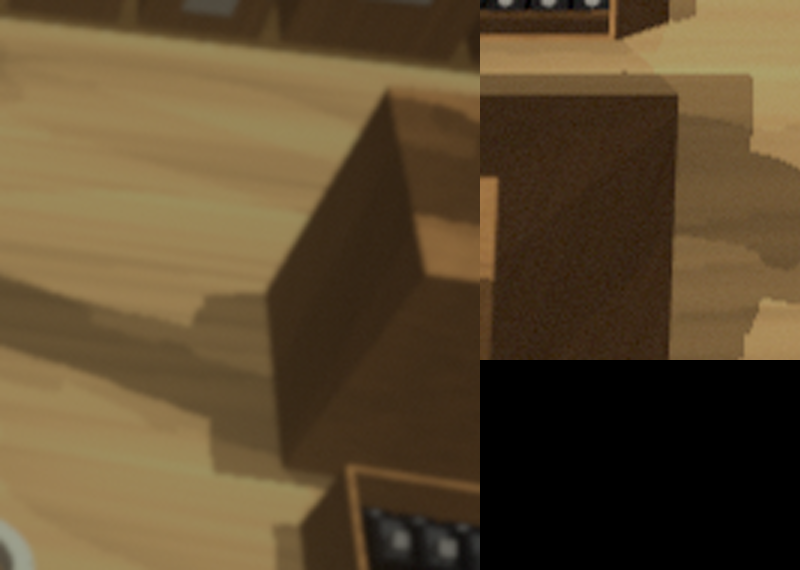

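```bash
cat >> h.py <<'E'
from scipy.spatial.transform import Rotation as Ro
POSE=[0.5721,0.0968,0.2078]
def delta(P, flip=True, pose=POSE, base=None):
    """tool delta to put TCP at cradle point P mm, tool x along -cradle x"""
    s=ctrl.get_state(); p0=np.array(base[0] if base else s["position"]); R0=Ro.from_rotvec(base[1] if base else s["tool_rot"])
    w=W(pose,P)[0]; a=pose[2]
    Rt=Ro.from_matrix(np.c_[[-np.cos(a),-np.sin(a),0],[-np.sin(a),np.cos(a),0],[0,0,-1]])
    return np.round(np.r_[(R0.inv()*Rt).as_rotvec(degrees=True), R0.inv().apply(w-p0)*1000],2)
def st():
    s=ctrl.get_state(); print("t",round(s["time"],3),"cradle",np.round(np.r_[tocradle(POSE,s["position"]),s["position"][2]*1000],1),"F",np.round(s["ft_force"],1),"grip",round(s["grip_width"],3),"rot",np.round(s["tool_rot"],3))
E
python3 - <<'E'
from h import *
st(); print(delta([-76,60,200])); print(delta([-76,60,38]))
E
```

```text
t 0.1 cradle [-268.6  593.4  221.6] F [-0.4  0.4 -0.2] grip 1.0 rot [-4.570e-01 -3.108e+00  3.000e-03]
[-1.0000e-01 -2.0000e-02 -2.8620e+01 -4.2458e+02 -3.7592e+02  2.2260e+01]
[-1.0000e-01 -2.0000e-02 -2.8620e+01 -4.2456e+02 -3.7564e+02  1.8426e+02]
```

Request:
step_arm:
  deltas:
    - [0, 0, 0, 0, 0, -60, 87]
    - [0, 0, 0, -37, -33, -80, 87]
    - [0, 0, -5, -84, -74, -80, 0]
    - [0, 0, -10, -130, -115, -80, 0]
    - [0, 0, -15, -176, -156, -80, 0]
    - [0, 0, -20, -222, -197, -70, 0]
    - [0, 0, -25, -268, -237, -50, 0]
    - [0, 0, -28.6, -314, -278, -30, 0]
  newtons: 20

```text
time: 1.1
position: [0.4065, 0.2672, 0.2532]
tool_rot: [-0.328, 3.124, 0.001]
ft_force: [1.3, -0.6, 0.1]
grip_width: 0.405
```

Run:
```python
from h import *
st(); print(delta([-76,60,100])); print(delta([-76,60,38]));print(ctrl.get_state()["joint_positions"])
```

```text
t 1.1 cradle [-126.9  200.9  253.2] F [ 1.3 -0.6  0.1] grip 0.405 rot [-3.280e-01  3.124e+00  1.000e-03]
[ 2.0000e-02  2.0000e-02  1.0000e-01 -5.0560e+01 -1.4107e+02  1.5313e+02]
[ 2.0000e-02  2.0000e-02  1.0000e-01 -5.0540e+01 -1.4110e+02  2.1513e+02]
[-0.85194561 -0.04839125  0.20918503  1.80395246  0.01002781  1.38446103
  1.13548089]
```

Request:
step_arm:
  deltas:
    - [0, 0, 0, -17, -50, 20, 0]
    - [0, 0, 0, -34, -100, 50, 0]
    - [0, 0, 0, -50, -140, 90, 0]
    - [0, 0, 0, -50, -140, 130, 0]
    - [0, 0, 0, -50, -140, 150, 0]
    - [0, 0, 0, -50, -140, 150, 0]
    - [0, 0, 0, -50, -140, 150, 0]
    - [0, 0, 0, -50, -140, 150, 0]

```text
time: 2.1
position: [0.4844, 0.1429, 0.1051]
tool_rot: [-0.326, 3.122, 0.001]
ft_force: [-0.2, -0.5, 0.2]
grip_width: 0.004
```

Run:
```python
from h import *
import cv2
st(); print(delta([-76,60,38]))
for n in("scene","top"):
    im=optics.get_image(n); cv2.imwrite(f"pics/{n}1.png",im[:,:,::-1])
    c=(im[130:310,200:400] if n=="scene" else im[145:305,170:350])[:,:,::-1]
    cv2.imwrite(f"pics/{n}1c.png",cv2.resize(c,None,fx=3.3,fy=3.3,interpolation=cv2.INTER_CUBIC))
st()
```

```text
t 2.1 cradle [-76.3  63.2 105.1] F [-0.2 -0.5  0.2] grip 0.004 rot [-3.260e-01  3.122e+00  1.000e-03]
[ 4.000e-02  1.300e-01 -0.000e+00 -1.200e-01 -3.290e+00  6.707e+01]
t 2.2 cradle [-76.5  63.2 104.8] F [ 0.6 -0.1  0.4] grip 0.007 rot [-3.250e-01  3.123e+00  1.000e-03]
```

View pics/scene1c.png

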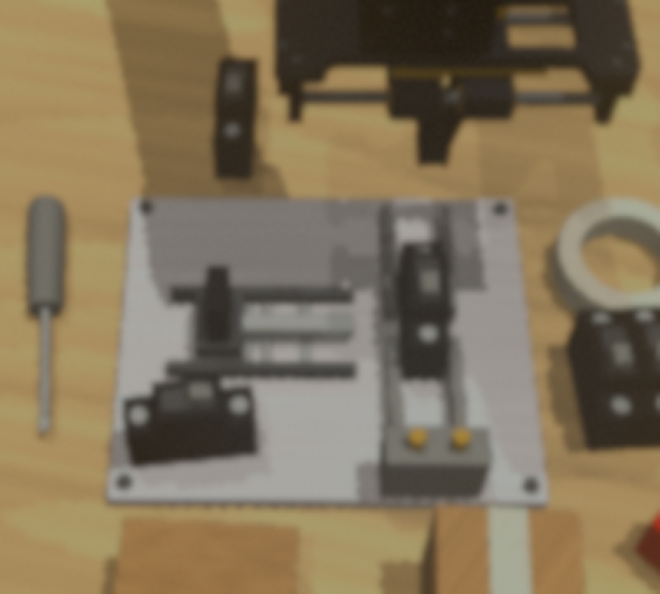

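View pics/top1c.png

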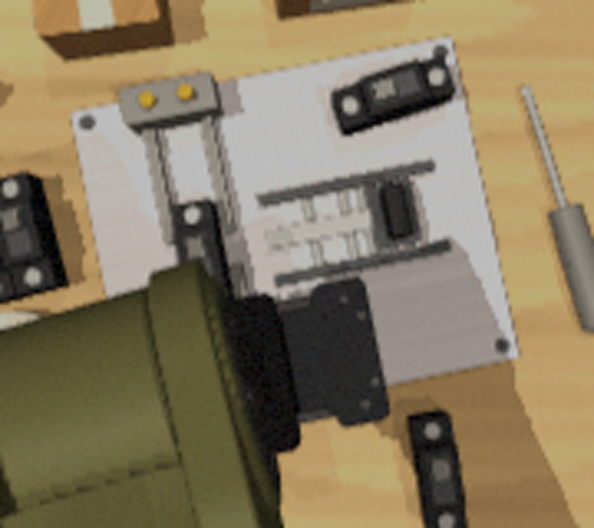

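Request:
step_arm:
  deltas:
    - [0, 0, 0, 0, -3, 30, 0]
    - [0, 0, 0, 0, -3, 55, 0]
    - [0, 0, 0, 0, -3, 67, 0]
    - [0, 0, 0, 0, -3, 67, 0]
    - [0, 0, 0, -5, -3, 67, 0]
    - [0, 0, 0, -10, -3, 67, 0]
    - [0, 0, 0, -15, -3, 67, 0]
    - [0, 0, 0, -15, -3, 67, 0]

```text
time: 3.2
position: [0.4995, 0.1427, 0.037]
tool_rot: [-0.325, 3.124, 0.0]
ft_force: [-0.5, -0.1, -0.5]
grip_width: 0.006
```

Run:
```python
from h import *
import cv2
st(); print(delta([-76,60,38]))
im=optics.get_image("scene"); cv2.imwrite("pics/scene2c.png",cv2.resize(im[140:300,280:400,::-1],None,fx=4,fy=4,interpolation=cv2.INTER_CUBIC)[:600])
print((proj("scene",ctrl.get_state()["position"])-[280,140])*4)
```

```text
t 3.2 cradle [-61.5  59.9  37. ] F [-0.5 -0.1 -0.5] grip 0.006 rot [-0.325  3.124  0.   ]
[-0.    0.04 -0.03 14.47  0.09 -0.97]
[[183.16098724 243.3814796 ]]
```

View pics/scene2c.png

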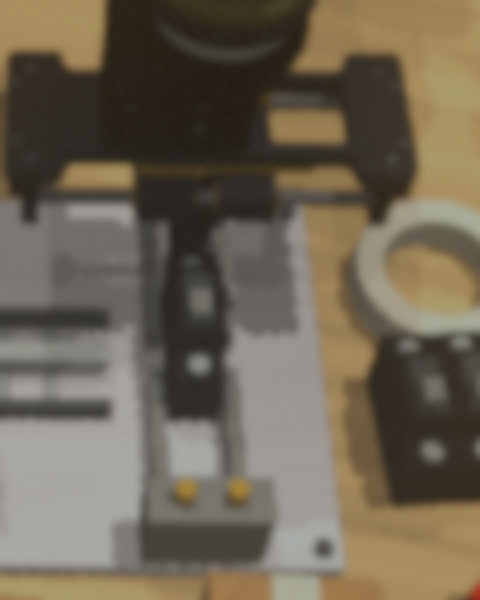

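Request:
step_arm:
  deltas:
    - [0, 0, 0, -6, 0, 0, 0]
    - [0, 0, 0, -12, 0, 0, 0]
    - [0, 0, 0, -18, 0, 0, 0]
    - [0, 0, 0, -24, 0, 0, 0]
    - [0, 0, 0, -30, 0, 0, 0]
    - [0, 0, 0, -36, 0, 0, 0]
    - [0, 0, 0, -42, 0, 0, 0]
    - [0, 0, 0, -48, 0, 0, 0]

```text
time: 4.25
position: [0.5463, 0.1526, 0.0367]
tool_rot: [-0.325, 3.125, -0.0]
ft_force: [-1.2, 0.0, 0.3]
grip_width: 0.007
```

Request:
step_arm:
  deltas:
    - [0, 0, 0, -1, 0, 0, 0]
    - [0, 0, 0, -2, 0, 0, 0]
    - [0, 0, 0, -3, 0, 0, 0]
    - [0, 0, 0, -4, 0, 0, 0]
    - [0, 0, 0, -5, 0, 0, 0]
    - [0, 0, 0, -6, 0, 0, 0]
    - [0, 0, 0, -7, 0, 0, 0]
    - [0, 0, 0, -8, 0, 0, 0]

```text
time: 5.25
position: [0.5537, 0.1542, 0.0369]
tool_rot: [-0.325, 3.125, 0.0]
ft_force: [-1.9, -0.7, 1.7]
grip_width: 0.002
```

Run:
```python
from h import *
import cv2
st()
im=optics.get_image("scene"); cv2.imwrite("pics/scene3c.png",cv2.resize(im[140:300,270:400,::-1],None,fx=4,fy=4,interpolation=cv2.INTER_CUBIC)[:600])
```

```text
t 5.25 cradle [-6.1 59.9 36.9] F [-1.9 -0.7  1.7] grip 0.002 rot [-0.325  3.125  0.   ]
```

View pics/scene3c.png

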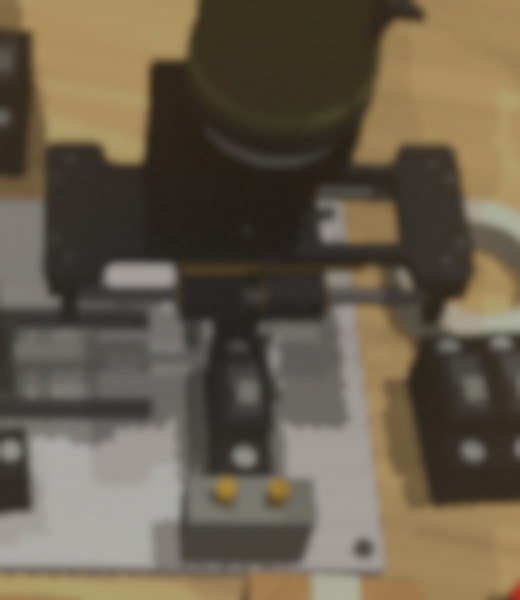

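Request:
step_arm:
  deltas:
    - [0, 0, 0, -1, 0, 0, 0]
    - [0, 0, 0, -2, 0, 0, 0]
    - [0, 0, 0, -2.7, 0, 0, 0]
    - [0, 0, 0, -3.4, 0, 0, 0]
    - [0, 0, 0, -4, 0, 0, 0]
    - [0, 0, 0, -4, 0, 0, 0]
    - [0, 0, 0, -4, 0, 0, 0]
    - [0, 0, 0, -4, 0, 0, 0]

```text
time: 6.3
position: [0.5573, 0.1549, 0.0368]
tool_rot: [0.325, -3.124, -0.0]
ft_force: [-4.9, -1.2, 3.5]
grip_width: 0.006
```

Request:
step_arm:
  deltas:
    - [0, 0, 0, -0.5, 0, 0, 0]
    - [0, 0, 0, -1, 0, 0, 0]
    - [0, 0, 0, -1.3, 0, 0, 0]
    - [0, 0, 0, -1.6, 0, 0, 0]
    - [0, 0, 0, -2, 0, 0, 0]
    - [0, 0, 0, -2, 0, 0, 0]
    - [0, 0, 0, -2, 0, 0, 0]
    - [0, 0, 0, -2, 0, 0, 0]

```text
time: 7.3
position: [0.5573, 0.1549, 0.0367]
tool_rot: [0.325, -3.12, 0.0]
ft_force: [-9.7, -3.1, 8.9]
grip_width: 0.003
```

Request:
step_arm:
  deltas:
    - [0, 0, 0, 5, 0, 0, 0]
    - [0, 0, 0, 15, 0, 0, 0]
    - [0, 0, 0, 25, 0, -10, 0]
    - [0, 0, 0, 40, -10, -50, 0]
    - [0, 0, 0, 50, -50, -75, 0]
    - [0, 0, 0, 50, -100, -75, 0]
    - [0, 0, 0, 50, -150, -75, 0]
    - [0, 0, 0, 50, -157, -75, 0]

```text
time: 8.3
position: [0.5433, -0.0134, 0.1129]
tool_rot: [-0.314, 3.124, -0.002]
ft_force: [-0.5, 0.6, 0.1]
grip_width: 0.007
```

Run:
```python
from h import *
import cv2
st(); print(delta([-1,-100,45]))
for n in("scene","top"):
    im=optics.get_image(n); cv2.imwrite(f"pics/{n}4.png",im[:,:,::-1])
    c=(im[160:300,220:380] if n=="scene" else im[145:285,180:340])[:,:,::-1]
    cv2.imwrite(f"pics/{n}4c.png",cv2.resize(c,None,fx=4.2,fy=4.2,interpolation=cv2.INTER_CUBIC))
```

```text
t 8.3 cradle [ -50.9 -101.9  112.9] F [-0.5  0.6  0.1] grip 0.007 rot [-3.140e-01  3.124e+00 -2.000e-03]
[ -0.1    0.12  -0.42 -49.72   2.39  68.04]
```

View pics/scene4c.png

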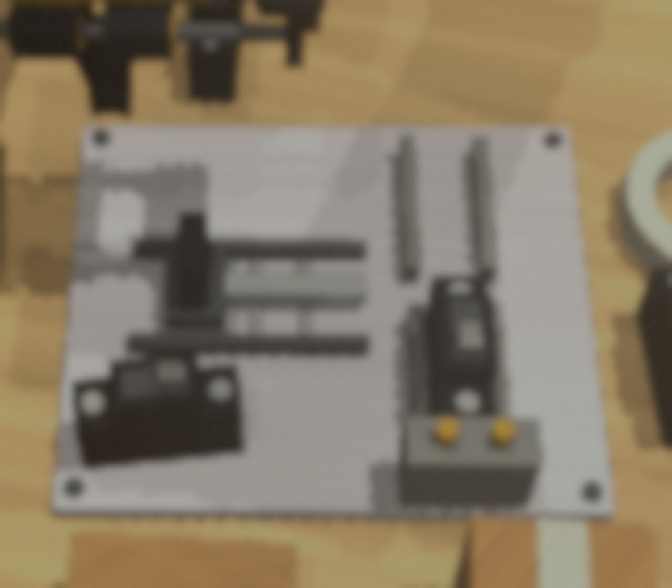

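View pics/top4c.png

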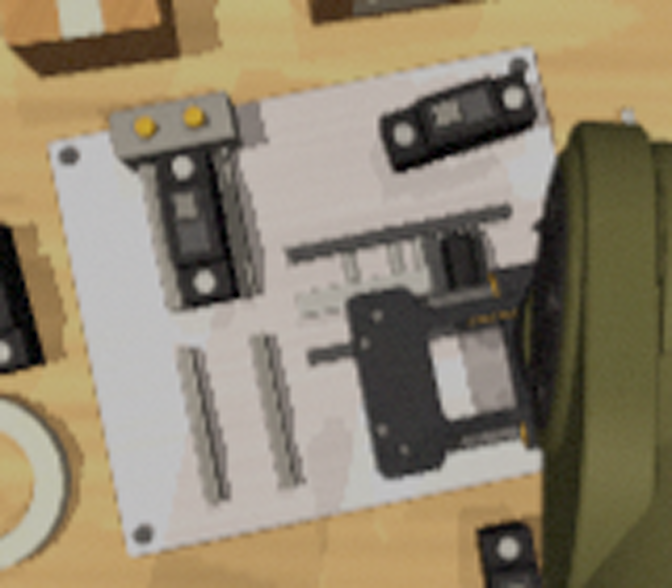

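Request:
step_arm:
  deltas:
    - [0, 0, 0, -20, -4, 0, 0]
    - [0, 0, -0.4, -48, -4, 0, 0]
    - [0, 0, -0.4, -48, -4, 25, 0]
    - [0, 0, -0.4, -48, -4, 50, 0]
    - [0, 0, -0.4, -48, -4, 70, 0]
    - [0, 0, -0.4, -48, -4, 70, 0]
    - [0, 0, -0.4, -48, 0, 70, 0]
    - [0, 0, -0.4, -48, 4, 70, 0]

```text
time: 9.4
position: [0.5899, 0.0058, 0.0429]
tool_rot: [-0.336, 3.121, 0.001]
ft_force: [0.4, 0.1, 1.1]
grip_width: 0.005
```

Run:
```python
from h import *
import cv2
st()
im=optics.get_image("scene")
cv2.imwrite("pics/scene5c.png",cv2.resize(im[160:300,220:380,::-1],None,fx=4.2,fy=4.2,interpolation=cv2.INTER_CUBIC))
```

```text
t 9.4 cradle [ -1.4 -92.7  42.9] F [0.4 0.1 1.1] grip 0.005 rot [-3.360e-01  3.121e+00  1.000e-03]
```

View pics/scene5c.png

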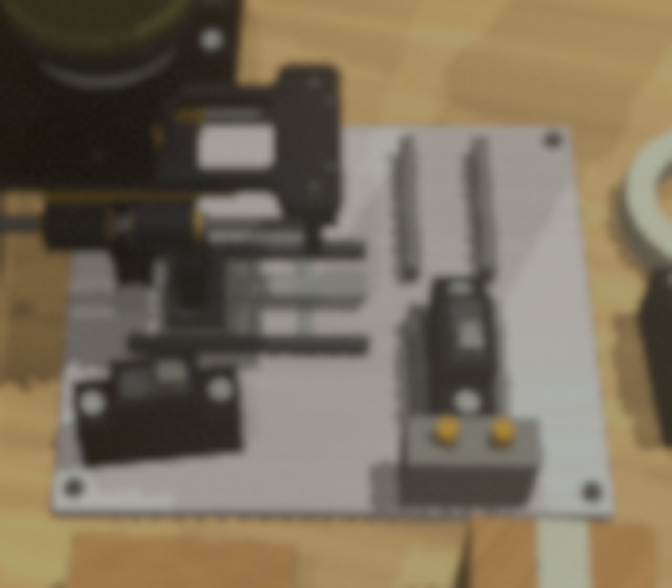

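Request:
step_arm:
  deltas:
    - [0, 0, 0, 0, 5, 0, 0]
    - [0, 0, 0, 0, 10, 0, 0]
    - [0, 0, 0, 0, 16, 0, 0]
    - [0, 0, 0, 0, 22, 0, 0]
    - [0, 0, 0, 0, 28, 0, 0]
    - [0, 0, 0, 0, 34, 0, 0]
    - [0, 0, 0, 0, 40, 0, 0]
    - [0, 0, 0, 0, 46, 0, 0]

```text
time: 10.45
position: [0.5801, 0.0475, 0.0421]
tool_rot: [-0.332, 3.122, -0.005]
ft_force: [1.7, -1.6, 0.3]
grip_width: 0.004
```

Request:
step_arm:
  deltas:
    - [0, 0, 0, 0, 2, 0, 0]
    - [0, 0, 0, 0, 4, 0, 0]
    - [0, 0, 0, 0, 6, 0, 0]
    - [0, 0, 0, 0, 8, 0, 0]
    - [0, 0, 0, 0, 10, 0, 0]
    - [0, 0, 0, 0, 12, 0, 0]
    - [0, 0, 0, 0, 14, 0, 0]
    - [0, 0, 0, 0, 16, 0, 0]

```text
time: 11.45
position: [0.5767, 0.0633, 0.042]
tool_rot: [-0.334, 3.122, -0.005]
ft_force: [2.9, -8.6, 1.9]
grip_width: 0.006
```

Run:
```python
from h import *
import cv2
st()
im=optics.get_image("scene")
cv2.imwrite("pics/scene6c.png",cv2.resize(im[160:300,220:380,::-1],None,fx=4.2,fy=4.2,interpolation=cv2.INTER_CUBIC))
```

```text
t 11.45 cradle [ -2.4 -33.7  42. ] F [ 2.9 -8.6  1.9] grip 0.006 rot [-0.334  3.122 -0.005]
```

View pics/scene6c.png

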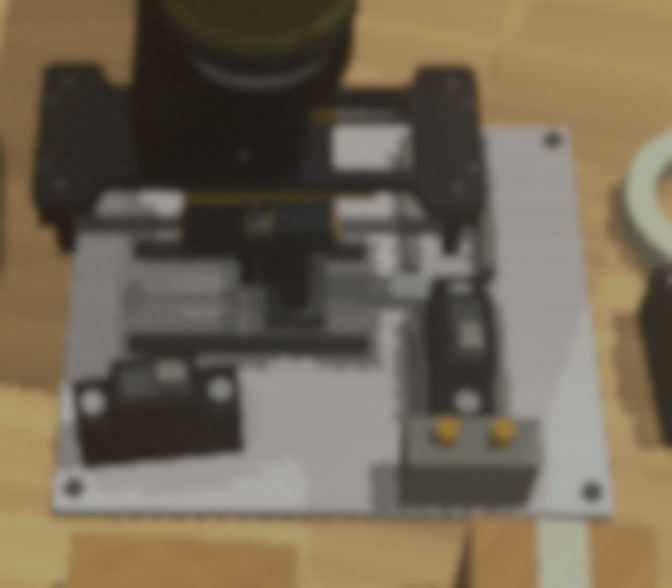

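Request:
step_arm:
  deltas:
    - [0, 0, 0, 0, 1, 0, 0]
    - [0, 0, 0, 0, 2, 0, 0]
    - [0, 0, 0, 0, 3, 0, 0]
    - [0, 0, 0, 0, 4, 0, 0]
    - [0, 0, 0, 0, 5, 0, 0]
    - [0, 0, 0, 0, 6, 0, 0]
    - [0, 0, 0, 0, 7, 0, 0]
    - [0, 0, 0, 0, 7, 0, 0]

```text
time: 12.5
position: [0.5744, 0.0729, 0.0418]
tool_rot: [0.336, -3.124, -0.001]
ft_force: [0.9, -0.9, 0.6]
grip_width: 0.003
```

Request:
step_arm:
  deltas:
    - [0, 0, 0, 0, 0.5, 0, 0]
    - [0, 0, 0, 0, 1, 0, 0]
    - [0, 0, 0, 0, 1.5, 0, 0]
    - [0, 0, 0, 0, 2, 0, 0]
    - [0, 0, 0, 0, 2.5, 0, 0]
    - [0, 0, 0, 0, 3, 0, 0]
    - [0, 0, 0, 0, 3, 0, 0]
    - [0, 0, 0, 0, 3, 0, 0]

```text
time: 13.5
position: [0.5738, 0.0751, 0.0417]
tool_rot: [0.336, -3.124, 0.001]
ft_force: [2.4, -3.7, 1.0]
grip_width: 0.003
```

Run:
```python
from h import *
import cv2
st()
im=optics.get_image("scene")
cv2.imwrite("pics/scene7c.png",cv2.resize(im[160:300,220:380,::-1],None,fx=4.2,fy=4.2,interpolation=cv2.INTER_CUBIC))
```

```text
t 13.5 cradle [ -2.8 -21.5  41.7] F [ 2.4 -3.7  1. ] grip 0.003 rot [ 3.360e-01 -3.124e+00  1.000e-03]
```

View pics/scene7c.png

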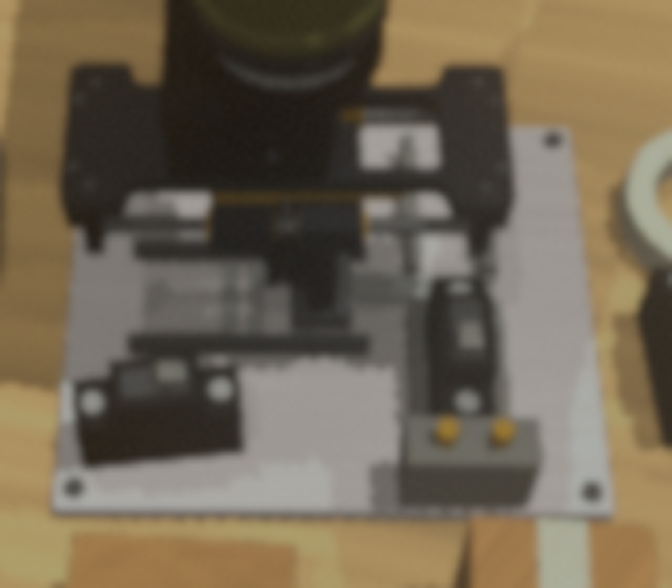

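Request:
step_arm:
  deltas:
    - [0, 0, 0, 0, 0.5, 0, 0]
    - [0, 0, 0, 0, 1, 0, 0]
    - [0, 0, 0, 0, 1.5, 0, 0]
    - [0, 0, 0, 0, 2, 0, 0]
    - [0, 0, 0, 0, 2.5, 0, 0]
    - [0, 0, 0, 0, 3, 0, 0]
    - [0, 0, 0, 0, 3, 0, 0]
    - [0, 0, 0, 0, 3, 0, 0]

```text
time: 14.55
position: [0.5737, 0.0753, 0.0418]
tool_rot: [-0.333, 3.123, -0.006]
ft_force: [2.7, -8.7, 0.4]
grip_width: 0.01
```

Request:
step_arm:
  deltas:
    - [0, 0, 0, 0, 0.5, 0, 0]
    - [0, 0, 0, 0, 1, 0, 0]
    - [0, 0, 0, 0, 1.5, 0, 0]
    - [0, 0, 0, 0, 2, 0, 0]
    - [0, 0, 0, 0, 2.5, 0, 0]
    - [0, 0, 0, 0, 3, 0, 0]
    - [0, 0, 0, 0, 3, 0, 0]
    - [0, 0, 0, 0, 3, 0, 0]

```text
time: 15.55
position: [0.5737, 0.0754, 0.0418]
tool_rot: [-0.33, 3.123, -0.01]
ft_force: [5.3, -13.4, -0.9]
grip_width: 0.008
```

Stalled hard at 14 N (bumps need at most 9 N): second stop. Retreat and look.

Request:
step_arm:
  deltas:
    - [0, 0, 0, 0, -8, 0, 0]
    - [0, 0, 0, 0, -20, 0, 0]
    - [0, 0, 0, 0, -30, 0, 0]
    - [0, 0, 0, 0, -35, -40, 0]
    - [0, 0, 0, 20, -45, -90, 0]
    - [0, 0, 0, 60, -80, -130, 0]
    - [0, 0, 0, 100, -120, -150, 0]
    - [0, 0, 0, 130, -150, -150, 0]

```text
time: 16.55
position: [0.4772, -0.0949, 0.1939]
tool_rot: [-0.334, 3.12, 0.001]
ft_force: [0.1, 0.3, 0.6]
grip_width: 0.006
```

Request:
step_arm:
  deltas:
    - [0, 0, 0, 0, -50, 0, 0]
    - [0, 0, 0, 0, -100, 0, 0]
    - [0, 0, 0, 0, -130, 0, 0]
    - [0, 0, 0, 0, -130, 0, 0]
    - [0, 0, 0, 0, -130, 0, 0]
    - [0, 0, 0, 0, -130, 0, 0]
    - [0, 0, 0, 0, -130, 0, 0]
    - [0, 0, 0, 0, -130, 0, 0]

```text
time: 17.55
position: [0.5051, -0.2192, 0.1919]
tool_rot: [-0.338, 3.123, 0.001]
ft_force: [-0.2, -0.6, -0.2]
grip_width: 0.006
```

Run:
```python
from h import *
import cv2
st()
for n in("scene","top"):
    im=optics.get_image(n); cv2.imwrite(f"pics/{n}8.png",im[:,:,::-1])
    c=(im[180:295,225:375] if n=="scene" else im[150:285,185:335])[:,:,::-1]
    cv2.imwrite(f"pics/{n}8c.png",cv2.resize(c,None,fx=4.4,fy=4.4,interpolation=cv2.INTER_CUBIC))
```

```text
t 17.55 cradle [-130.7 -295.4  191.9] F [-0.2 -0.6 -0.2] grip 0.006 rot [-3.380e-01  3.123e+00  1.000e-03]
```

View pics/scene8c.png

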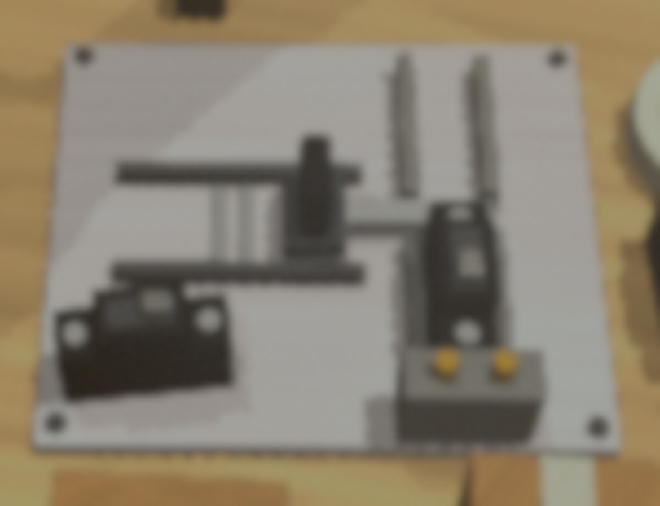

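View pics/top8c.png

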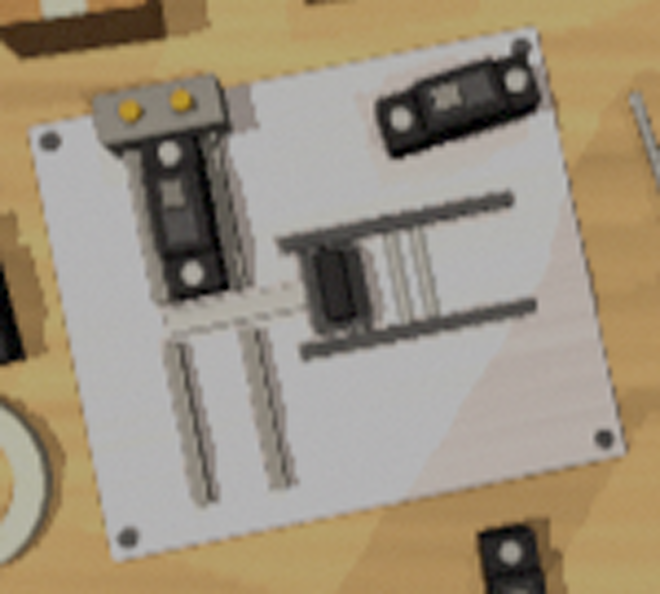

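View pics/scene8.png

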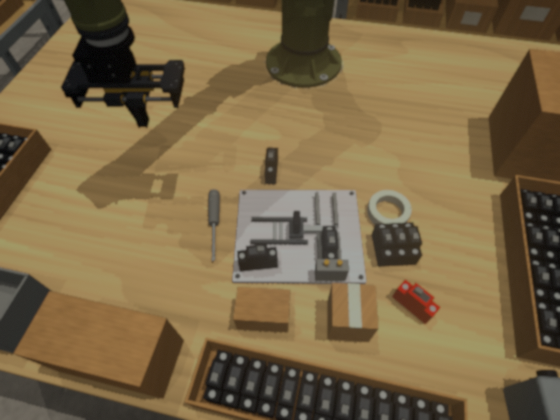

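The bolt now spans the channel in the top crop, with its tip at (165,318). The breaker touches the end block, and the stock has not moved. I'll check these against numbers.

Run:
```python
from h import *
T=lambda u,v:(u/4.4+184.6,v/4.4+149.6)
g=lambda q,z:np.round(tocradle(POSE,back("top",T(*q),z)),1)
print("bolt tip",g((165,318),.03),"expect y 79")
print("paddle", [g(q,.07) for q in((312,250),(345,245),(325,325),(360,320))])
print("screws",g((170,153),.056),g((191,273),.056),"was 21.6/-36.6 mid -7.5")
print("near face", g((196,299),.056))
st()
```

```text
bolt tip [ 1.1 79.4] expect y 79
paddle [array([16. ,  2.4]), array([ 15.3, -13.1]), array([-19.4,   3.4]), array([-20.3, -13. ])]
screws [75.7 59.4] [17.8 60.6] was 21.6/-36.6 mid -7.5
near face [ 5.3 60.7]
t 17.65 cradle [-130.8 -295.7  191.8] F [-0.4  0.6  0.2] grip 0.004 rot [-0.337  3.123  0.   ]
```

```bash
python3 -c "
from bench import ctrl
print(ctrl.close_job())"
```

```text
the job is handed in; nothing more can be done
None
```

The breaker is home against the end block, the lever is at its second stop with the bolt across the channel, and I handed the job in at about 17.7 s.

- **Breaker:** I pushed it with the closed fingers until it stalled against the end block at about 10 N. Before I handed in, the top camera put its middle at cradle x ≈ 46.8 mm (home is 47). Its near-face edge read x ≈ 5 mm instead of 9, but that edge is blurred and I trust it less than the screw positions.
- **Lever:** I pushed the paddle over its bumps until it stopped moving while the push rose to about 14 N, more than any bump needs. The bolt tip measured y = 79.4 mm (79 expected), so the bolt is right across.
- **Clearance:** The arm ended well clear at z ≈ 0.19 m, reading only sensor noise. In the last pictures the spares, cartons, driver, tape and red look-alike looked where they started.

My fitted cradle pose was about 2 mm off along x, judging by where the push stalled. I did not re-fit it, and it did not affect the result.

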